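# Nudge the insert discs into the work-holder

### The arm

A 7-joint arm with a two-finger parallel gripper is mounted at the origin on the work surface; the furniture and walls round the work are solid. World frame = base frame: x ahead of the robot, y to its left, z up, the work surface at z = 0. Lengths are in mm, angles in rad, forces in N, time in s.
With the tool pointing down it reaches from about 400 to 875 mm from the base axis. Payload 6.5 kg.
Tool frame: the origin (TCP) lies on the front face of the gripper's body, between the roots of the fingers; the fingertips stand 64 mm ahead of it and the grasp point (between the pads) lies r.grasp_offset ahead of it (r.grasp_offset is the distance from the TCP to the grasp point, in mm); y points along the fingers, z is the direction in which the jaws open and shut, and the axes are right-handed (so a half turn about y gives the same grasp; the last joint's range is limited). The gripper opens to 88 mm and grips with 3 to 60 N. Pads are 18 mm wide; open, the fingers measure 123 mm over their backs; the gripper's body (75 mm by 187 mm) begins 45 mm behind the grasp point.
Start: joints at [-1.351, 0.536, -0.004, 1.538, 0.003, 1.067, -0.071], TCP at [183.245, 623.628, 302.716] pointing down, gripper open.
Joint ranges: [-2.7, 2.7], [-0.37, 2.16], [-1.27, 1.26], [0.24, 2.4], [-1.31, 4.45], [0.19, 1.91], [-2.76, 2.76]. Speed limits (rad/s): [2.39, 2.39, 3.14, 3.14, 3.14, 3.14, 3.14].

### API

Orientations are given as a rotation vector (axis times angle).
In Python, from station import r gives the robot as it stands.
- The arm moves only by the tool send_rows, never from a script. Its argument "targets" is a list of rows, each a list of 7 numbers: the turn, a rotation vector about the world's x, y, z in degrees, then the shift along the world's x, y, z in m, then the finger opening in m, from 0 to 0.0881. A call has 1 to 8 rows; each row shifts and turns the commanded pose from where the row before left it; what a row does not reach is not made up. A row lasts 1/8 s, in which the tool goes at most 62.5 mm and 10.7 degrees, less where a joint would pass 70% of its speed; a pose out of reach is approached as far as the arm can. A call with a gripper value outside its range is refused whole. The fingers move at their own pace and stop on an object; the grip force is fixed at half the most. Time passes only in rows, so rows that do not move let the fingers close. It gives the time, the measured TCP pose, the force and the opening at its end, in the units of the state.
- r.sense(): the state, without advancing time (a new reading comes with each control period).
- r.camera(name): name is "scene" or "top" or "wrist"; returns the picture (480x640x3 uint8, red, green, blue); there is no depth.
- r.get_calibration(name): a dict with "vertical_fov" (degrees; the focal length in pixels is half the picture's height over the tangent of half this angle, whatever the lens; pixels are square), "cx", "cy" (the principal point, pixels), "R" (3x3) and "t" (3): a world point X has camera coordinates R X + t. Camera axes: x right, y down, z forward; pixel columns grow to the right and rows downward; lengths in mm; the calibration is good to about 2 mm. The wrist camera is an equidistant fisheye: a pixel r from the principal point sees the ray r / f radians off the axis. A picture is of the moment at which its call begins: read the wrist's pose just before it. get_calibration takes no time and is no camera call; for the wrist camera it gives the pose at the moment of the call.
- r.job_done(): hands the job in, once; it reports no verdict.
Trained networks look in the newest picture that a camera, given by its name, has taken for a name from the list of things; names that differ only in an ending like _2 or _b are one class to them, and where a whole thing is asked for, a point or a joint stands for the part that bears it (a point fixed in the world has none). Each returns a list of dicts, best first, with "score" (0 to 1); they miss things now and then, are a little off and sometimes report something else, mostly with a low value. They report only what shows in the picture. A call takes as long as a camera call. They do not tell look-alikes from the thing itself.
- r.look_for(camera, query): "location" ([x, y, z] in mm, in the coordinates of the camera as it stood for that picture, good to about 4 mm: the middle of the surface that is visible of it).
- r.regions_of(camera, query): "mask" (480x640 bool, what is visible of it).
- r.tip_of(camera, query): "location" ([x, y, z] in mm, in the coordinates of the camera as it stood for that picture, good to about 4 mm: a listed point, or the origin of a listed thing).
The state is a dict: "clock": time; "qpos": joint angles; "joint_velocities": joint speeds; "tau": joint torques, N m; "position": TCP position; "ee_rot": TCP orientation; "contact_force": force on the tool from outside, world axes, zero at the start; "moment": the same for the moment, N m; "width": finger opening in mm.
Only numpy, scipy, OpenCV 4.12 (cv2) and the standard library are available. Lean on these libraries where they do the work, as an engineer would, in place of code of your own. Each camera call takes 0.05 s, during which the arm holds its last target.

### The job

Two loose steel insert discs lie on the top face of the bonder's work-holder plate. Push each one across the plate with the fingers until it drops flat into the round recess that fits it: the wide disc into the wide recess, the narrow disc into the narrow recess. Only slide the discs, never pick them up off the plate, and leave the paste pot, the small setup block and the eraser beside the plate where they are.

Things in the scene. Friction and masses are not known exactly. Their poses are not given: they have to be found in the camera images.
- holder: Aluminium plate fixed on the table, 160 (its x) x 220 (its y) x 20 mm thick, turned up to 17 degrees; a vacuum fitting sticks out 22 mm from its +x edge. Origin: centre of underside. Recesses in its +x half; discs start in its -x half, one opposite each recess, which one varies. A straight push from either start to either recess passes clear of the other disc and recess.
- wide_recess (a point): Centre of the mouth of the wide recess, at the level of the plate's top face (20 mm above the table), at (38, 60) mm in the plate's x, y. Round, 60 mm diameter, flat floor 8 mm deep, edge slightly chamfered.
- narrow_recess (a point): Centre of the mouth of the narrow recess, at the level of the plate's top face, at (38, -60) mm in the plate's x, y. Round, 46 mm diameter, flat floor 8 mm deep, edge slightly chamfered. The wide disc cannot drop into it.
- wide_disc: Loose dark steel disc, 54 mm diameter, 10 mm thick, about 0.12 kg, lying flat on the plate. Origin at the centre of its underside. In its recess it has 3 mm of play all round and stands 2 mm above the plate's top. Pushed over the edge of the recess it tips in and drops once its rear edge clears the rim.
- narrow_disc: Loose dark steel disc, 40 mm diameter, 10 mm thick, about 0.07 kg, lying flat on the plate. Origin at the centre of its underside. In its recess it has 3 mm of play all round and stands 2 mm above the plate's top; it would also fall into the wide recess, which is wrong.
- paste_pot: Round paste pot with blue lid, 42 mm diameter, 34 mm high, loose on the table on the plate's +y side, its centre about 75 mm off the plate's edge. Origin at the centre of its underside. Must not be disturbed.
- setup_block: Small grey block with an upright pin, 28 x 40 x 32 mm high, loose on the table on the plate's -y side, its centre about 85 mm off the plate's edge. Origin at the centre of its underside. Must not be disturbed.
- eraser: Blue and white eraser, 23 x 44 x 12 mm, loose on the table on the plate's -y side, nearer the robot than the setup block. Origin at the centre of its underside. Must not be disturbed.
Not all that is in view belongs to the job. What is shaped like the narrow_disc but yellow is not meant. What is shaped like the wide_disc but blue is not meant.

How it is judged (in metres and radians):
At the end, for the whole second after the job is handed in: Each disc lies flat (within 0.06 rad) and still on the floor of its own recess: centre within 5 mm of the recess centre, underside at least 6.5 mm below the plate's top face (horizontal distance between wide_disc and wide_recess below 0.005 m and z of each of wide_disc, narrow_disc in the frame of holder below 0.0135 m and angle between each of wide_disc, narrow_disc's own z axis and vertical below 0.06 rad and linear speed of each of wide_disc, narrow_disc below 0.02 m/s and horizontal distance between narrow_disc and narrow_recess below 0.005 m); the robot touches nothing.
It fails at once if the wide disc is picked up (underside more than 8 mm above the plate's top face) (z of wide_disc in the frame of holder above 0.028 m).
It fails at once if the narrow disc is picked up (underside more than 8 mm above the plate's top face) (z of narrow_disc in the frame of holder above 0.028 m).
It fails at once if the paste pot is moved by more than 15 mm (distance of paste_pot from where it was at the start of the episode above 0.015 m).
It fails at once if the setup block is moved by more than 15 mm (distance of setup_block from where it was at the start of the episode above 0.015 m).
It fails at once if the eraser is moved by more than 15 mm (distance of eraser from where it was at the start of the episode above 0.015 m).
It also fails if it takes over 45 s, if anything falls off the work surface, if the arm or the gripper's body presses on something with over 40 N, if the wrist force passes 120 N, or if a joint passes its speed limit or range.

## Working session

There is one attempt and no reset: what is moved stays moved. The work goes in short steps, Python scripts to look and compute and a tool call to move; the robot and the scene stay as the last step left them, time stands still between calls to the robot, and variables do not carry over. Pictures are saved under pics/ and viewed, and the job is handed in when it is done.

Besides the shell and the picture viewer there is one more tool, called after "Request:" by a JSON object that holds its "op" and its "data", one argument or row to a line. send_rows: Moves the arm, as the interface text tells. Its arguments: {"type":"object","properties":{"targets":{"type":"array","items":{"type":"array","items":{"type":"number"}}}},"required":["targets"]}

```bash
ls; mkdir -p pics; python3 - <<'E'
from station import r
import cv2
s=r.sense(); print(s, r.grasp_offset)
for n in ("scene","top","wrist"):
    im=r.camera(n); cv2.imwrite(f"pics/a_{n}.png",im[:,:,::-1])
    c=r.get_calibration(n); print(n,c)
    for q in (["holder","wide_disc","narrow_disc","paste_pot","setup_block","eraser"]):
        l=r.look_for(n,q)
        R=c["R"];t=c["t"]
        import numpy as np
        print(n,q,[(round(d["score"],2),np.round(np.array(R).T@(np.array(d["location"])-np.array(t)),0)) for d in l][:4])
    for q in ["wide_recess","narrow_recess","wide_disc","narrow_disc","holder"]:
        l=r.tip_of(n,q)
        print(n,'tip',q,[(round(d["score"],2),np.round(np.array(R).T@(np.array(d["location"])-np.array(t)),0)) for d in l][:4])
print(r.sense()["clock"])
E
```

```text
pics
{'clock': 0.0, 'qpos': array([-1.35120269,  0.53714521, -0.00443541,  1.53884811,  0.00258014,
        1.06726267, -0.07121951]), 'joint_velocities': array([-9.04267340e-04,  9.15252296e-04, -2.45080380e-05,  1.10038728e-03,
        2.12223231e-03, -4.77081239e-04, -2.95487735e-04]), 'tau': array([-3.54853873e-04, -5.70959330e+01,  9.90432724e-01, -2.51598001e+01,
       -5.62813226e-02,  1.78882299e-02,  1.59661040e-04]), 'position': array([183.1149703 , 623.16620605, 301.86232289]), 'ee_rot': array([-1.56078895,  0.22444588, -0.22424051]), 'contact_force': array([-0.2661471 ,  0.17476316,  1.12275879]), 'moment': array([-0.01078897, -0.02650803, -0.01098929]), 'width': 87.7024964077741} 45.3
scene {'vertical_fov': 48.93708417871758, 'cx': 318.37406023522374, 'cy': 239.20341951813518, 'R': array([[ 0.6397066 , -0.76857262,  0.00846111],
       [-0.52425751, -0.44435283, -0.72643281],
       [ 0.56207609,  0.46026806, -0.68718541]]), 't': array([-300.30381556,  257.54256919,  805.69813665])}
scene holder [(0.88, array([492., -10.,  22.]))]
scene wide_disc [(0.94, array([479., -7
[... 1558 characters left out ...]
sc [(0.83, array([449.,  42.,  20.])), (0.78, array([344.,  14.,  -1.]))]
top tip holder [(0.68, array([500.,  -6.,  -1.]))]
wrist {'vertical_fov': 65.70646984690485, 'cx': 311.70700437518184, 'cy': 235.38808339864372, 'R': array([[ 2.82256173e-01,  9.59339069e-01,  5.61461988e-05],
       [ 9.15720048e-01, -2.69440056e-01,  2.98092016e-01],
       [ 2.85986446e-01, -8.40868974e-02, -9.54537137e-01]]), 't': array([-650.26181188,  -41.72387764,  391.05834542])}
wrist holder []
wrist wide_disc []
wrist narrow_disc []
wrist paste_pot []
wrist setup_block []
wrist eraser []
wrist tip wide_recess []
wrist tip narrow_recess []
wrist tip wide_disc []
wrist tip narrow_disc []
wrist tip holder []
1.8
```

View pics/a_top.png

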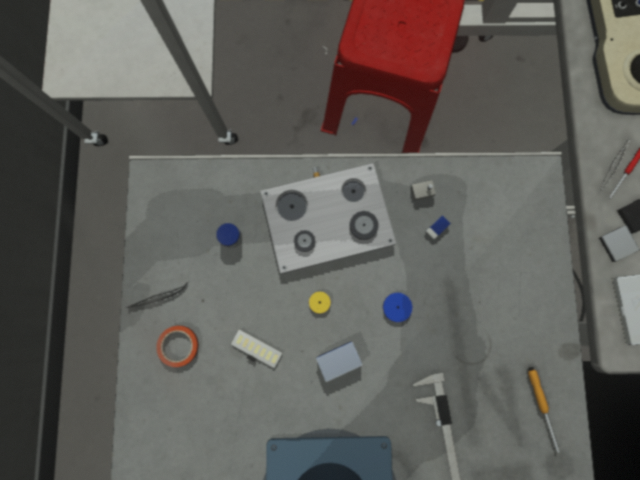

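View pics/a_scene.png

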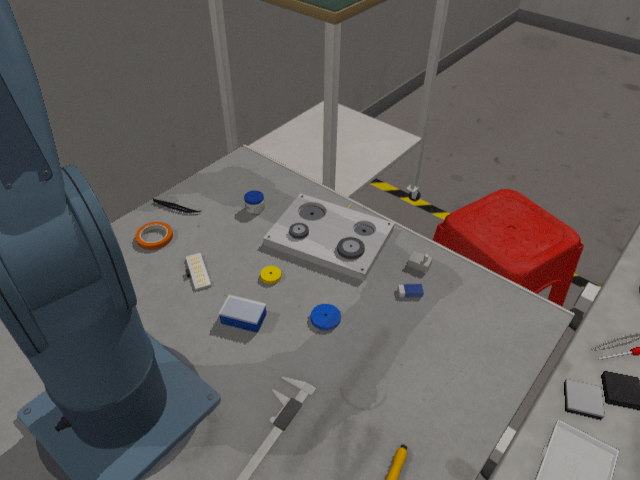

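Top view: the dark discs on the plate are narrow (304,240) and wide (364,225). The recesses are wide (291,205) and narrow (353,188). The look-alikes are off the plate: yellow (319,302) and blue (397,307). The dark discs match the description, so I'll check them in a close crop.

```bash
python3 - <<'E'
import cv2
im=cv2.imread("pics/a_top.png")
cv2.imwrite("pics/b_top.png",cv2.resize(im[155:285,250:410],None,fx=4.5,fy=4.5,interpolation=cv2.INTER_CUBIC))
im=cv2.imread("pics/a_scene.png")
cv2.imwrite("pics/b_scene.png",cv2.resize(im[185:295,255:405],None,fx=5,fy=5,interpolation=cv2.INTER_CUBIC))
E
```

```text
(no output)
```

View pics/b_top.png

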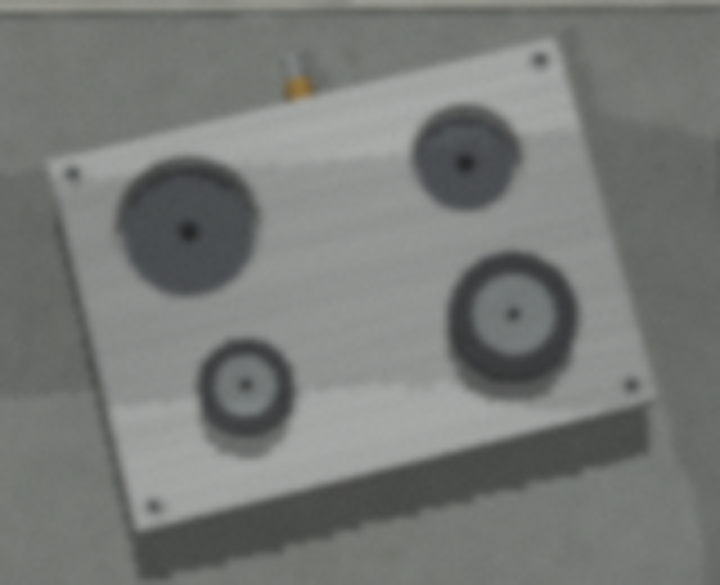

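View pics/b_scene.png

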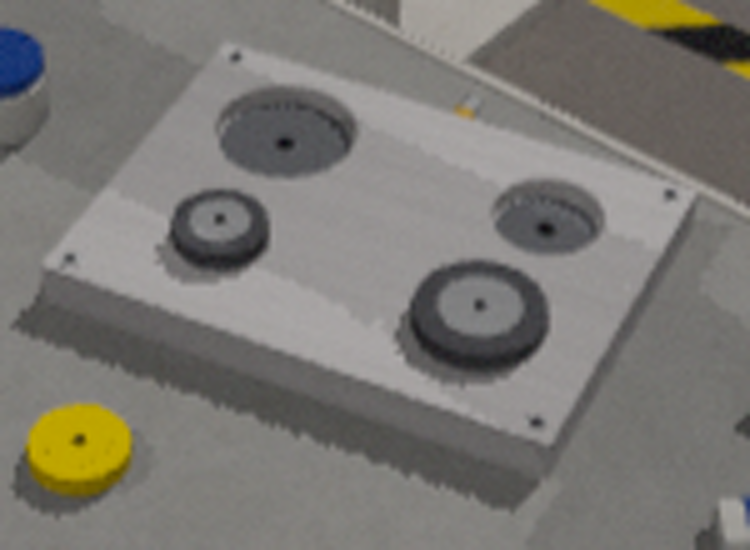

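```bash
cat > h.py <<'E'
import numpy as np
from scipy.optimize import least_squares
def proj(c,X):
    p=np.asarray(X)@np.array(c["R"]).T+c["t"]; f=240/np.tan(np.radians(c["vertical_fov"]/2))
    return np.c_[c["cx"]+f*p[:,0]/p[:,2], c["cy"]+f*p[:,1]/p[:,2]]
def back(c,uv,z):
    uv=np.atleast_2d(uv).astype(float); f=240/np.tan(np.radians(c["vertical_fov"]/2)); R=np.array(c["R"]);t=np.array(c["t"])
    d=np.c_[(uv[:,0]-c["cx"])/f,(uv[:,1]-c["cy"])/f,np.ones(len(uv))]@R; o=-R.T@t
    return o+d*((z-o[2])/d[:,2])[:,None]
P=np.array([[80,110,20],[80,-110,20],[-80,-110,20],[-80,110,20],[38,60,12],[38,-60,12.]])
def pl2w(p,X):
    X=np.atleast_2d(X); c,s=np.cos(p[2]),np.sin(p[2])
    return np.c_[p[0]+c*X[:,0]-s*X[:,1],p[1]+s*X[:,0]+c*X[:,1],X[:,2:]]
def w2pl(p,X):
    X=np.atleast_2d(X)[:,:2]-p[:2]; c,s=np.cos(p[2]),np.sin(p[2]); return np.c_[c*X[:,0]+s*X[:,1],-s*X[:,0]+c*X[:,1]]
def fit(obs,x0=(500,-3,.27)):
    return least_squares(lambda p:np.concatenate([(proj(c,pl2w(p,P))-uv).ravel() for c,uv in obs]),x0,x_scale=[1,1,.01])
E
python3 - <<'E'
from h import *; from station import r
ct=r.get_calibration("top");cs=r.get_calibration("scene")
T=np.array([[47,160],[557,37],[655,402],[135,530],[188,231],[465,163],[245,384],[513,314]])
T=(T+.5)/4.5-.5+[250,155]
S=np.array([[225,42],[697,195],[545,443],[43,265],[285,143],[545,229],[220,219],[480,305]]);S=(S+.5)/5-.5+[255,185]
for nm,o in (("t",[(ct,T[:6])]),("s",[(cs,S[:6])]),("both",[(ct,T[:6]),(cs,S[:6])])):
    f=fit(o); print(nm,f.x,np.degrees(f.x[2]),np.round(f.fun.reshape(-1,2),1).tolist())
p=f.x
for nm,c,U in(("t",ct,T),("s",cs,S)):
    w=back(c,U[6:],30); print(nm,np.round(w,1),np.round(w2pl(p,w),1))
print("recess w",pl2w(p,[[38,60],[38,-60]]))
from scipy.spatial.transform import Rotation as Ro
s=r.sense(); print(np.round(Ro.from_rotvec(s["ee_rot"]).as_matrix(),3),s["position"])
E
```

```text
t [ 5.00668273e+02 -3.53505289e+00  2.32072281e-01] 13.296762250683559 [[0.1, -0.2], [-0.3, 0.3], [0.3, -0.3], [-0.1, 0.1], [0.1, -0.1], [0.0, 0.2]]
s [ 5.01294137e+02 -2.32083981e+00  2.33549486e-01] 13.381399839094593 [[0.3, -0.2], [0.1, -0.6], [0.4, 0.5], [-0.7, -0.4], [-0.1, 0.2], [-0.0, 0.2]]
both [ 5.00782397e+02 -3.11125862e+00  2.32637198e-01] 13.329129621402592 [[-0.2, -0.2], [-0.6, 0.2], [0.1, -0.4], [-0.3, 0.0], [-0.2, -0.1], [-0.2, 0.2], [0.5, 0.1], [0.3, -0.3], [0.6, 0.9], [-0.6, -0.1], [0.1, 0.5], [0.1, 0.6]]
t [[455.5  39.6  30. ]
 [483.2 -70.1  30. ]] [[-34.2  52. ]
 [-32.6 -61.1]]
s [[456.3  41.1  30. ]
 [484.3 -68.8  30. ]] [[-33.1  53.3]
 [-31.2 -60.2]]
recess w [[523.92607597  64.03313886]
 [551.59141347 -52.73427569]]
[[ 0.959  0.     0.282]
 [-0.282  0.     0.959]
 [ 0.    -1.     0.   ]] [183.24485165 623.64393433 302.7406431 ]
```

Request:
{"op": "send_rows", "data": {
  "targets": [
    [0,0,-5.65,0.027,-0.043,0,0.03],
    [0,0,-5.65,0.027,-0.043,0,0.03],
    [0,0,-5.65,0.027,-0.043,0,0.03],
    [0,0,-5.65,0.027,-0.043,0,0.03],
    [0,0,-5.65,0.027,-0.043,0,0.03],
    [0,0,-5.65,0.027,-0.043,0,0.03],
    [0,0,-5.65,0.027,-0.043,0,0.03],
    [0,0,-5.65,0.027,-0.043,0,0.03]
  ]
}}

```text
clock: 2.8
position: [400.0, 278.2, 303.0]
ee_rot: [-1.402, 0.839, -0.839]
contact_force: [-0.1, -0.2, -0.8]
width: 29.8
```

Request:
{"op": "send_rows", "data": {
  "targets": [
    [0,0,-5.65,0.027,-0.043,0,0.03],
    [0,0,-5.65,0.027,-0.043,0,0.03],
    [0,0,-5.65,0.027,-0.043,0,0.03],
    [0,0,-5.65,0,-0.052,0,0.03],
    [0,0,-5.65,0,-0.052,0,0.03],
    [0,0,-5.65,0,-0.052,0,0.03],
    [0,0,-5.65,0,-0.052,0,0.03],
    [0,0,-5.65,-0.003,-0.052,0,0.03]
  ]
}}

```text
clock: 3.8
position: [477.3, -110.9, 303.0]
ee_rot: [-1.054, 1.423, -1.424]
contact_force: [0.5, 1.2, -0.6]
width: 30.0
```

Request:
{"op": "send_rows", "data": {
  "targets": [
    [0,0,0,0,0,0,0.03],
    [0,0,0,0,0,0,0.03]
  ]
}}

```text
clock: 4.05
position: [477.3, -108.8, 302.7]
ee_rot: [-1.056, 1.421, -1.42]
contact_force: [0.1, 0.4, -0.1]
width: 29.8
```

Request:
{"op": "send_rows", "data": {
  "targets": [
    [0,0,0,-0.0062,-0.0024,-0.049,0.03],
    [0,0,0,0,0,-0.049,0.03],
    [0,0,0,0,0,-0.049,0.03],
    [0,0,0,0,0,-0.049,0.03],
    [0,0,0,0,0,0,0.03]
  ]
}}

```text
clock: 4.68
position: [469.2, -109.8, 104.3]
ee_rot: [-1.062, 1.425, -1.416]
contact_force: [-0.5, -0.6, 1.1]
width: 30.5
```

```bash
python3 - <<'E'
from station import r
import cv2,numpy as np
from scipy.spatial.transform import Rotation as Ro
s=r.sense(); print(s["position"],np.round(Ro.from_rotvec(s["ee_rot"]).as_matrix(),3))
for n in ("wrist","top"):
    im=r.camera(n); cv2.imwrite(f"pics/c_{n}.png",im[:,:,::-1])
E
```

```text
[ 469.15014697 -109.84502877  104.29527238] [[-0.286 -0.007  0.958]
 [-0.958  0.002 -0.286]
 [ 0.    -1.    -0.007]]
```

View pics/c_wrist.png

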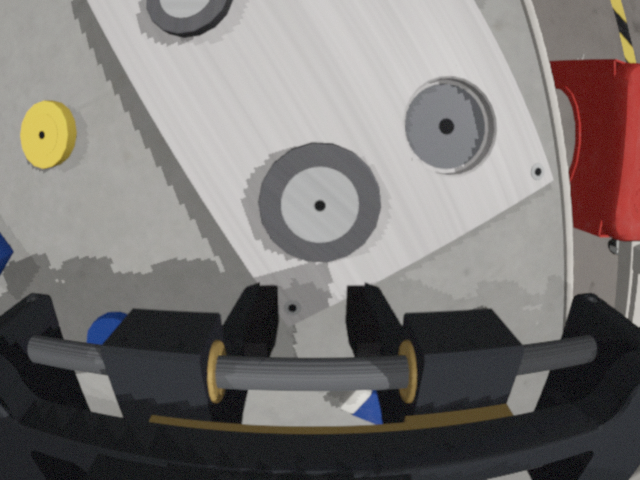

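View pics/c_top.png

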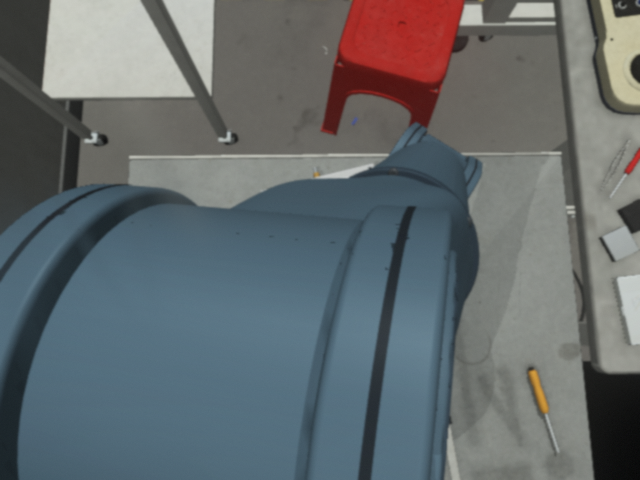

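The wrist view shows the wide disc at (320,205) just ahead of the finger gap, which is centred near (312,300). The narrow recess is at (446,126). I'll check positions through the fisheye.

```bash
cat >> h.py <<'E'
def wback(c,uv,z):
    uv=np.atleast_2d(uv).astype(float); f=240/np.tan(np.radians(c["vertical_fov"]/2)); R=np.array(c["R"]);t=np.array(c["t"])
    d=uv-[c["cx"],c["cy"]]; rr=np.hypot(*d.T); th=rr/f
    D=np.c_[d/np.maximum(rr,1e-9)[:,None]*np.sin(th)[:,None],np.cos(th)]@R; o=-R.T@t
    return o+D*((z-o[2])/D[:,2])[:,None]
def wproj(c,X):
    p=np.atleast_2d(X)@np.array(c["R"]).T+c["t"]; f=240/np.tan(np.radians(c["vertical_fov"]/2))
    rho=np.hypot(p[:,0],p[:,1]); th=np.arctan2(rho,p[:,2]); return np.c_[c["cx"]+f*th*p[:,0]/rho,c["cy"]+f*th*p[:,1]/rho]
E
python3 - <<'E'
from h import *; from station import r
c=r.get_calibration("wrist"); s=r.sense(); print(s["clock"],s["position"],s["joint_velocities"].round(3))
print(wback(c,[[320,205.5]],30),wback(c,[[446.5,126.5]],12),wback(c,[[537,171],[292,308]],20))
print(pl2w([500.8,-3.1,.2326],[[38,-60,12],[73,-103,0],[-73,-103,0]]))
tip=s["position"]+np.array([0,0,-64]); print(wproj(c,[tip]), wback(c,[[278,288],[347,288]],tip[2]), s["position"])
E
```

```text
4.775 [ 471.65122352 -111.05697387  107.60087149] [-0.007 -0.036  0.023 -0.01  -0.001 -0.004  0.002]
[[487.73659903 -72.81519748  30.        ]] [[558.72732829 -55.54044294  12.        ]] [[ 602.59745539  -88.12422585   20.        ]
 [ 458.14740726 -122.95955657   20.        ]]
[[ 551.60717076  -52.72490704   12.        ]
 [ 595.57648963  -86.49914276    0.        ]
 [ 453.50821662 -120.15335204    0.        ]]
[[310.05154282 303.25560514]] [[ 460.36659418  -99.85251361   43.60087149]
 [ 489.31990546 -108.55251114   43.60087149]] [ 471.65122352 -111.05697387  107.60087149]
```

```bash
python3 - <<'E'
from h import *; from station import r
import cv2
c=r.get_calibration("wrist"); s=r.sense(); print(s["position"])
im=r.camera("wrist"); cv2.imwrite("pics/d_w.png",im[:,:,::-1])
c2=r.get_calibration("wrist"); print(r.sense()["position"], np.abs(np.array(c2["t"])-c["t"]))
np.save("c.npy",c,allow_pickle=True)
cv2.imwrite("pics/d_w2.png",cv2.resize(im[70:340,220:580,::-1],None,fx=2.2,fy=2.2,interpolation=cv2.INTER_CUBIC))
for q in("wide_disc",):
    for d in r.regions_of("wrist",q)[:2]:
        m=d["mask"].astype(np.uint8); k,_=cv2.findContours(m,0,1); k=max(k,key=cv2.contourArea); print(d["score"],cv2.fitEllipse(k))
E
```

```text
[ 471.65122352 -111.05697387  107.60087149]
[ 472.22263995 -111.33731554  108.32528388] [0.85630206 0.12974057 0.2163589 ]
0.93 ((311.7537536621094, 199.70237731933594), (117.43705749511719, 119.11983489990234), 87.59497833251953)
0.58 ((102.59105682373047, 325.4327697753906), (24.967741012573242, 47.30766677856445), 48.82254409790039)
```

View pics/d_w2.png

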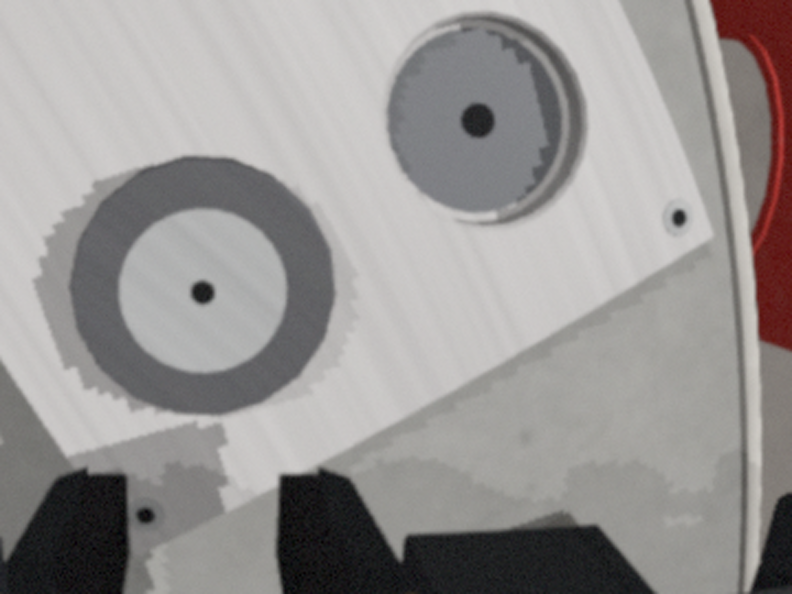

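```bash
python3 - <<'E'
from h import *
c=np.load("c.npy",allow_pickle=True).item()
g=lambda u,v:(u/2.2+220-.3,v/2.2+70-.3)
print(wback(c,[g(202,292)],30),wback(c,[g(478,120)],12),wback(c,[g(145,515)],20),wback(c,[g(127,478),g(280,478)],43.6))
E
```

```text
[[484.53940885 -70.40242387  30.        ]] [[554.04346976 -53.31387648  12.        ]] [[ 455.73286636 -119.66254016   20.        ]] [[ 460.28463564  -99.30930647   43.6       ]
 [ 489.43453256 -108.0655953    43.6       ]]
```

Request:
{"op": "send_rows", "data": {
  "targets": [
    [0,0,0,0,0,-0.007,0.03],
    [0,0,0,0,0,-0.007,0.03],
    [0,0,0,0,0,-0.005,0.03],
    [0,0,0,0,0,0,0.03],
    [0,0,0,0,0,0,0.03]
  ]
}}

```text
clock: 5.5
position: [471.0, -111.9, 87.7]
ee_rot: [-1.056, 1.422, -1.422]
contact_force: [-0.3, 0.5, -0.3]
width: 30.2
```

```bash
python3 - <<'E'
from station import r
import cv2
print(r.sense()["position"])
im=r.camera("wrist"); cv2.imwrite("pics/e_w.png",im[:,:,::-1]);print(r.sense()["position"],r.sense()["contact_force"])
E
```

```text
[ 471.0494681  -111.86522171   87.71492642]
[ 471.10133447 -111.85057782   87.77943586] [-0.80642138  0.15140137 -0.06842475]
```

View pics/e_w.png

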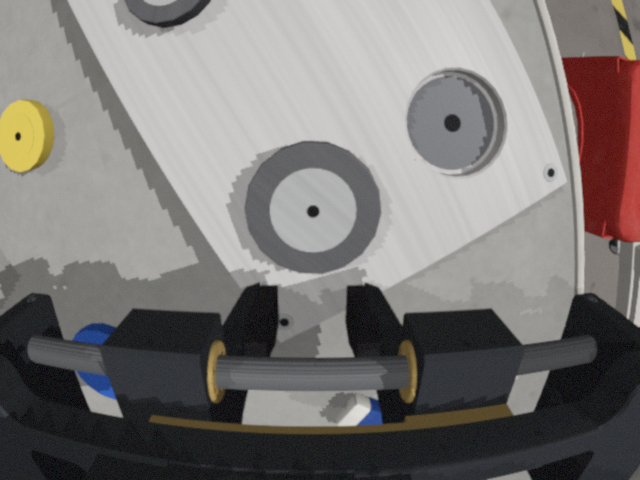

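Request:
{"op": "send_rows", "data": {
  "targets": [
    [0,0,0,0.002,0.006,0,0.03],
    [0,0,0,0.002,0.007,0,0.03],
    [0,0,0,0.003,0.0095,0,0.03],
    [0,0,0,0.003,0.0095,0,0.03],
    [0,0,0,0.003,0.0095,0,0.03],
    [0,0,0,0.003,0.0095,0,0.03],
    [0,0,0,0.003,0.0095,0,0.03],
    [0,0,0,0.003,0.0095,0,0.03]
  ]
}}

```text
clock: 6.55
position: [493.2, -41.1, 87.7]
ee_rot: [-1.056, 1.421, -1.422]
contact_force: [0.5, -0.1, 0.7]
width: 29.8
```

```bash
python3 - <<'E'
from station import r
import cv2
print(r.sense()["position"],r.sense()["contact_force"])
im=r.camera("wrist"); cv2.imwrite("pics/f_w.png",im[:,:,::-1])
E
```

```text
[493.22444871 -41.13887697  87.6944988 ] [ 0.4551147  -0.12419951  0.74371271]
```

View pics/f_w.png

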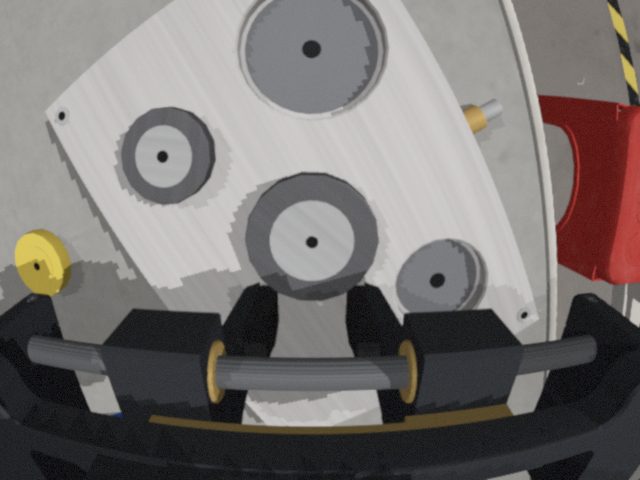

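Wrist view: the wide disc (312,242) is seated between the fingers, and the recess (312,49) is straight ahead.

Request:
{"op": "send_rows", "data": {
  "targets": [
    [0,0,0,0.003,0.0095,0,0.03],
    [0,0,0,0.003,0.0095,0,0.03],
    [0,0,0,0.003,0.0095,0,0.03],
    [0,0,0,0.003,0.0095,0,0.03],
    [0,0,0,0.003,0.0095,0,0.03],
    [0,0,0,0.0024,0.008,0,0.03],
    [0,0,0,0.0015,0.005,0,0.03],
    [0,0,0,0.0015,0.005,0,0.03]
  ]
}}

```text
clock: 7.6
position: [513.5, 23.7, 87.8]
ee_rot: [-1.056, 1.422, -1.422]
contact_force: [-0.3, -1.3, 1.0]
width: 30.2
```

```bash
python3 - <<'E'
from station import r
import cv2
print(r.sense()["position"],r.sense()["contact_force"])
im=r.camera("wrist"); cv2.imwrite("pics/g_w.png",im[:,:,::-1])
E
```

```text
[513.49685386  23.74472108  87.76245419] [-0.27046704 -1.34275553  1.03128341]
```

View pics/g_w.png

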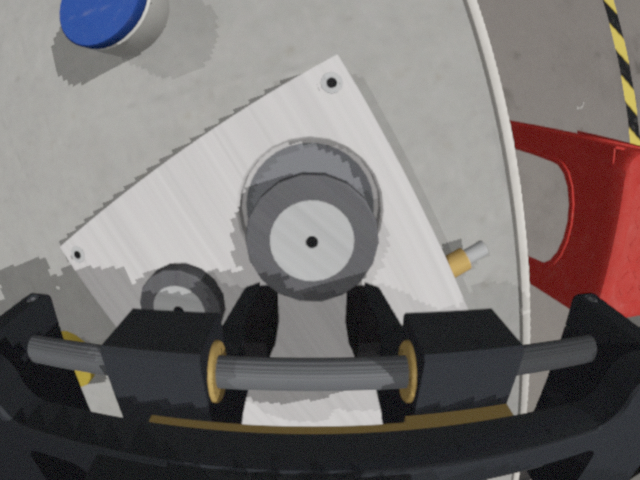

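Request:
{"op": "send_rows", "data": {
  "targets": [
    [0,0,0,0.001,0.004,0,0.03],
    [0,0,0,0.001,0.004,0,0.03],
    [0,0,0,0.001,0.004,0,0.03],
    [0,0,0,0,0,0,0.03]
  ]
}}

```text
clock: 8.15
position: [516.6, 36.3, 87.7]
ee_rot: [-1.056, 1.421, -1.421]
contact_force: [0.1, -0.1, -0.3]
width: 30.0
```

```bash
python3 - <<'E'
from station import r
import cv2
print(r.sense()["position"],r.sense()["contact_force"])
im=r.camera("wrist"); cv2.imwrite("pics/h_w.png",im[:,:,::-1])
E
```

```text
[516.57158415  36.29393689  87.70256058] [ 0.07699625 -0.14205518 -0.3094495 ]
```

View pics/h_w.png

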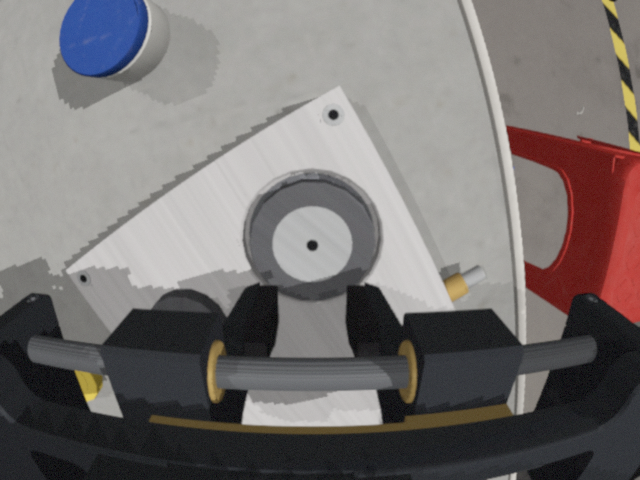

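The wide disc sits flat inside its rim at (312,245). Next I'll lift and go round behind the narrow disc.

Request:
{"op": "send_rows", "data": {
  "targets": [
    [0,0,0,-0.0005,-0.002,0.035,0.03],
    [0,0,10.42,-0.0145,0.0055,0,0.024],
    [0,0,10.42,-0.0145,0.0055,0,0.024],
    [0,0,10.42,-0.0145,0.0055,0,0.024],
    [0,0,10.42,-0.0145,0.0055,0,0.024],
    [0,0,10.42,-0.0145,0.005,0,0.024],
    [0,0,10.42,-0.0145,0.005,0,0.024],
    [0,0,0,0,0,-0.015,0.024]
  ]
}}

```text
clock: 9.2
position: [428.9, 65.9, 107.9]
ee_rot: [-1.483, 0.604, -0.605]
contact_force: [0.0, 0.3, -0.4]
width: 23.7
```

Request:
{"op": "send_rows", "data": {
  "targets": [
    [0,0,0,0,0,0,0.024],
    [0,0,0,0,0,0,0.024],
    [0,0,0,0,0,0,0.024]
  ]
}}

```text
clock: 9.57
position: [429.4, 65.6, 107.7]
ee_rot: [-1.485, 0.604, -0.605]
contact_force: [0.5, -0.3, -0.4]
width: 24.0
```

```bash
python3 - <<'E'
from station import r
from h import *
import cv2
c=r.get_calibration("wrist");np.save("c.npy",c,allow_pickle=True)
from scipy.spatial.transform import Rotation as Ro
s=r.sense();print(s["position"],Ro.from_rotvec(s["ee_rot"]).as_matrix().round(3),s["joint_velocities"].round(3))
im=r.camera("wrist"); cv2.imwrite("pics/i_w.png",im[:,:,::-1])
E
```

```text
[429.39678343  65.57485078 107.72592845] [[ 0.715  0.     0.699]
 [-0.699 -0.     0.715]
 [ 0.001 -1.     0.   ]] [-0.001 -0.004 -0.005  0.003  0.002 -0.     0.003]
```

View pics/i_w.png

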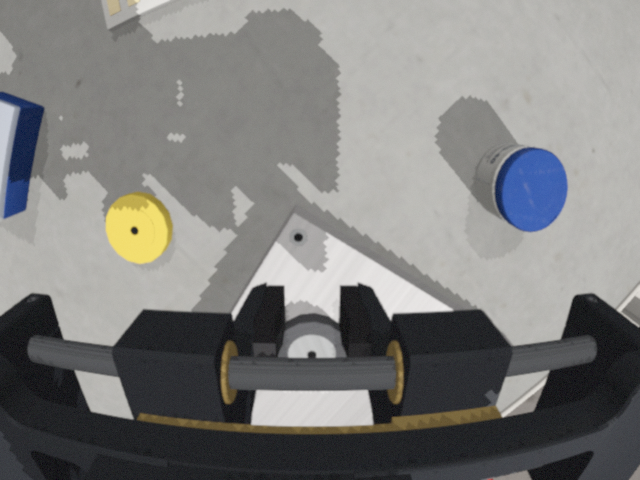

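```bash
python3 - <<'E'
from station import r
print(r.sense()["qpos"].round(3))
E
```

```text
[-0.393  0.542  0.165  2.212 -0.218  0.402  0.748]
```

The wrist camera is facing backwards, so I'll make a half turn (q7 to about -2.39, in range) to see the recess ahead.

Request:
{"op": "send_rows", "data": {
  "targets": [
    [0,0,-10,0,0,0,0.024],
    [0,0,-10,0,0,0,0.024],
    [0,0,-10,0,0,0,0.024],
    [0,0,-10,0,0,0,0.024],
    [0,0,-10,0,0,0,0.024],
    [0,0,-10,0,0,0,0.024],
    [0,0,-10,0,0,0,0.024],
    [0,0,-10,0,0,0,0.024]
  ]
}}

```text
clock: 10.62
position: [429.2, 65.9, 107.9]
ee_rot: [-0.86, 1.638, -1.638]
contact_force: [0.3, -0.0, 0.6]
width: 23.8
```

Request:
{"op": "send_rows", "data": {
  "targets": [
    [0,0,-10,0,0,0,0.024],
    [0,0,-10,0,0,0,0.024],
    [0,0,-10,0,0,0,0.024],
    [0,0,-10,0,0,0,0.024],
    [0,0,-10,0,0,0,0.024],
    [0,0,-10,0,0,0,0.024],
    [0,0,-10,0,0,0,0.024],
    [0,0,-10,0,0,0,0.024]
  ]
}}

```text
clock: 11.62
position: [429.2, 66.0, 107.9]
ee_rot: [-0.433, -1.985, 1.984]
contact_force: [0.2, 0.3, -0.4]
width: 24.2
```

Request:
{"op": "send_rows", "data": {
  "targets": [
    [0,0,-10,0,0,0,0.024],
    [0,0,-10,0,0,0,0.024],
    [0,0,0,0,0,0,0.024],
    [0,0,0,0,0,0,0.024],
    [0,0,0,0,0,0,0.024]
  ]
}}

```text
clock: 12.25
position: [429.0, 65.8, 107.8]
ee_rot: [-0.718, -1.77, 1.769]
contact_force: [0.4, 0.2, 0.1]
width: 23.9
```

```bash
python3 - <<'E'
from station import r
from h import *
import cv2
c=r.get_calibration("wrist");np.save("c.npy",c,allow_pickle=True)
from scipy.spatial.transform import Rotation as Ro
s=r.sense();print(s["position"],Ro.from_rotvec(s["ee_rot"]).as_matrix().round(3),s["joint_velocities"].round(3),s["qpos"][6])
im=r.camera("wrist"); cv2.imwrite("pics/j_w.png",im[:,:,::-1])
E
```

```text
[429.01587685  65.82455659 107.80225707] [[-0.717  0.    -0.697]
 [ 0.697  0.001 -0.717]
 [ 0.    -1.    -0.   ]] [-0.    -0.    -0.001 -0.    -0.002  0.001 -0.008] -1.565861833142607
```

View pics/j_w.png

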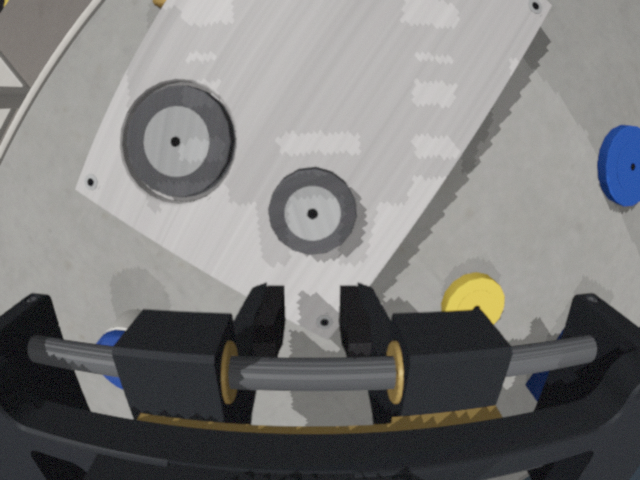

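Request:
{"op": "send_rows", "data": {
  "targets": [
    [0,0,0,0,0,-0.01,0.024],
    [0,0,0,0,0,-0.01,0.024],
    [0,0,0,0,0,0,0.024],
    [0,0,0,0.004,-0.0039,0,0.024],
    [0,0,0,0.005,-0.0048,0,0.024],
    [0,0,0,0.007,-0.0068,0,0.024],
    [0,0,0,0.007,-0.0068,0,0.024],
    [0,0,0,0.007,-0.0068,0,0.024]
  ]
}}

```text
clock: 13.3
position: [459.5, 36.1, 87.8]
ee_rot: [-0.719, -1.769, 1.768]
contact_force: [-0.5, 1.0, 0.9]
width: 24.0
```

Request:
{"op": "send_rows", "data": {
  "targets": [
    [0,0,0,0.007,-0.0068,0,0.024],
    [0,0,0,0.007,-0.0068,0,0.024],
    [0,0,0,0.007,-0.0068,0,0.024],
    [0,0,0,0.007,-0.0068,0,0.024],
    [0,0,0,0.005,-0.0048,0,0.024],
    [0,0,0,0,0,0,0.024]
  ]
}}

```text
clock: 14.05
position: [492.4, 4.1, 87.8]
ee_rot: [-0.72, -1.768, 1.769]
contact_force: [-0.7, -0.2, 0.4]
width: 24.1
```

```bash
python3 - <<'E'
from station import r
from h import *
import cv2
c=r.get_calibration("wrist");np.save("c.npy",c,allow_pickle=True)
s=r.sense();print(s["position"])
im=r.camera("wrist"); cv2.imwrite("pics/k_w.png",im[:,:,::-1])
E
```

```text
[492.36768192   4.08972256  87.75697233]
```

View pics/k_w.png

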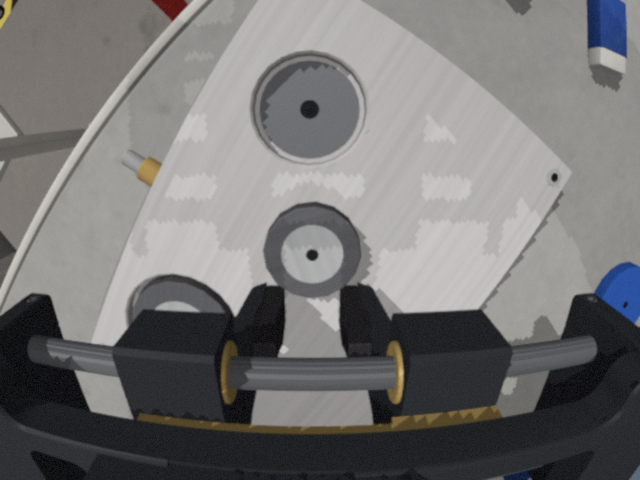

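```bash
python3 - <<'E'
from h import *
c=np.load("c.npy",allow_pickle=True).item()
a=wback(c,[[312,254.5]],30);b=wback(c,[[310,109.5]],12);print(a,b,b-a,np.hypot(*(b-a)[0,:2]))
E
```

```text
[[511.15036216 -13.52303688  30.        ]] [[553.09509815 -53.30031442  12.        ]] [[ 41.94473599 -39.77727754 -18.        ]] 57.80651075745378
```

Request:
{"op": "send_rows", "data": {
  "targets": [
    [0,0,0,0.007,-0.0066,0,0.024],
    [0,0,0,0.007,-0.0066,0,0.024],
    [0,0,0,0.007,-0.0066,0,0.024],
    [0,0,0,0.006,-0.0057,0,0.024],
    [0,0,0,0.004,-0.0038,0,0.024],
    [0,0,0,0.004,-0.0038,0,0.024],
    [0,0,0,0.004,-0.0038,0,0.024],
    [0,0,0,0.004,-0.0038,0,0.024]
  ]
}}

```text
clock: 15.1
position: [535.2, -36.3, 87.7]
ee_rot: [-0.719, -1.769, 1.769]
contact_force: [0.5, 0.2, 1.5]
width: 23.9
```

Request:
{"op": "send_rows", "data": {
  "targets": [
    [0,0,0,0,0,0,0.024],
    [0,0,0,0,0,0,0.024]
  ]
}}

```text
clock: 15.35
position: [534.9, -36.0, 87.7]
ee_rot: [-0.719, -1.769, 1.768]
contact_force: [0.2, 0.2, -0.4]
width: 23.5
```

```bash
python3 - <<'E'
from station import r
from h import *
import cv2
c=r.get_calibration("wrist");np.save("c.npy",c,allow_pickle=True)
s=r.sense();print(s["position"],s["contact_force"])
im=r.camera("wrist"); cv2.imwrite("pics/l_w.png",im[:,:,::-1])
E
```

```text
[534.85617576 -36.01778749  87.67634348] [ 0.17603149  0.16391522 -0.41920067]
```

View pics/l_w.png

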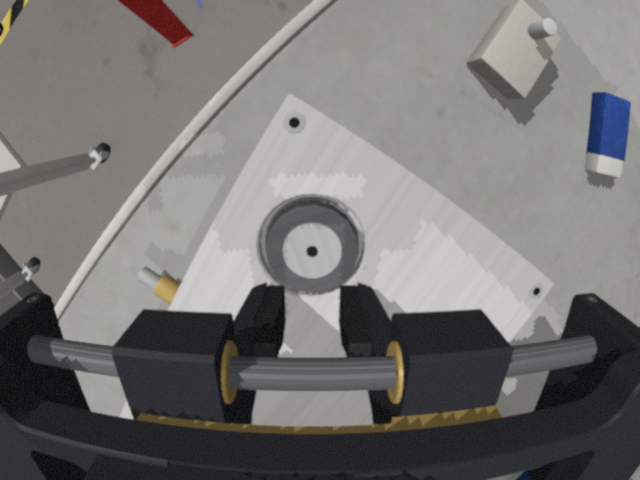

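The narrow disc now sits within its rim at (312,251). I'll lift clear and check both discs from the other cameras.

Request:
{"op": "send_rows", "data": {
  "targets": [
    [0,0,0,0,0,0.03,0.024],
    [0,0,0,0,0,0.05,0.024],
    [0,0,0,0,0,0.05,0.024],
    [0,0,0,-0.02,0.05,0.04,0.024],
    [0,0,0,-0.02,0.055,0.02,0.024],
    [0,0,0,-0.02,0.055,0,0.024],
    [0,0,0,-0.02,0.055,0,0.024],
    [0,0,0,-0.02,0.055,0,0.024]
  ]
}}

```text
clock: 16.4
position: [435.1, 232.4, 275.1]
ee_rot: [-0.718, -1.769, 1.768]
contact_force: [1.2, 0.1, 0.3]
width: 23.8
```

Request:
{"op": "send_rows", "data": {
  "targets": [
    [0,0,0,-0.02,0.055,0,0.024],
    [0,0,0,-0.02,0.055,0,0.024],
    [0,0,0,-0.02,0.055,0,0.024],
    [0,0,0,-0.02,0.055,0,0.024],
    [0,0,0,-0.02,0.055,0,0.024],
    [0,0,0,-0.02,0.055,0,0.024],
    [0,0,0,0,0,0,0.024],
    [0,0,0,0,0,0,0.024]
  ]
}}

```text
clock: 17.4
position: [316.6, 559.8, 274.7]
ee_rot: [-0.721, -1.768, 1.769]
contact_force: [0.7, -1.4, 1.0]
width: 23.9
```

```bash
python3 - <<'E'
from station import r
from h import *
import cv2
s=r.sense();print(s["clock"],s["position"],s["contact_force"])
a=r.camera("top");b=r.camera("scene")
cv2.imwrite("pics/m_t.png",cv2.resize(a[155:285,250:410,::-1],None,fx=4.5,fy=4.5,interpolation=cv2.INTER_CUBIC))
cv2.imwrite("pics/m_s.png",cv2.resize(b[185:295,255:405,::-1],None,fx=5,fy=5,interpolation=cv2.INTER_CUBIC))
cv2.imwrite("pics/m_tf.png",a[:,:,::-1])
E
```

```text
17.4 [316.58853899 559.75730905 274.71669965] [ 0.73082298 -1.36947493  1.022614  ]
```

View pics/m_t.png

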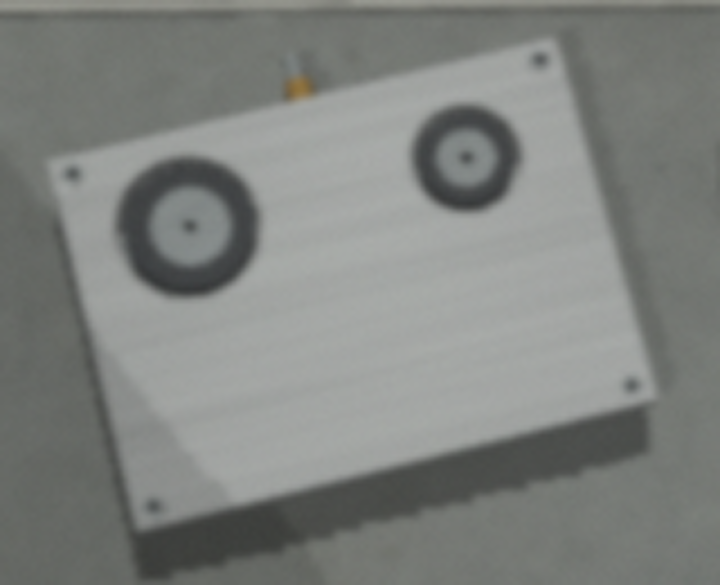

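View pics/m_s.png

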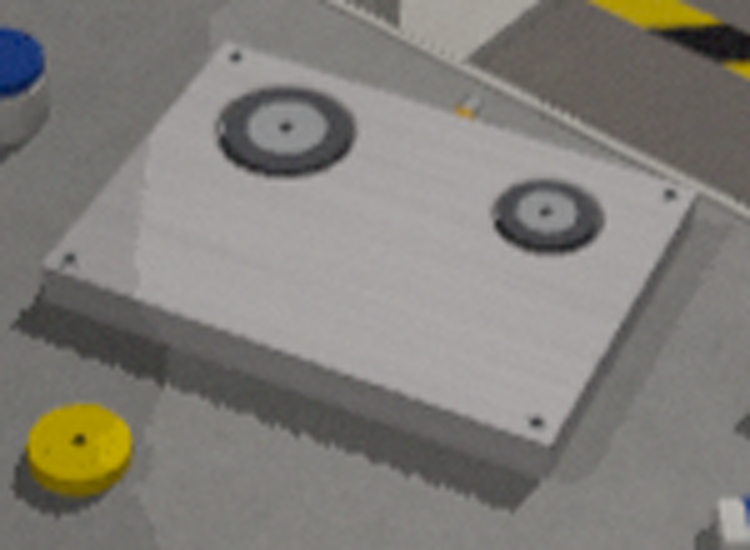

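View pics/m_tf.png

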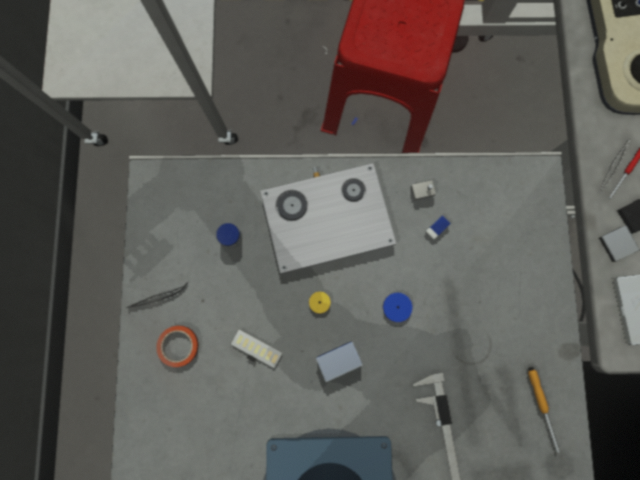

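```bash
python3 - <<'E'
from station import r
from h import *
ct=r.get_calibration("top");cs=r.get_calibration("scene")
for c,U,p in((ct,(np.array([[190,226],[466,157]])+.5)/4.5-.5+[250,155],[500.67,-3.54,.2321]),(cs,(np.array([[286,127],[545,212]])+.5)/5-.5+[255,185],[501.29,-2.32,.2335])):
    print(w2pl(np.array(p),back(c,U,22)))
r.job_done()
E
```

```text
[[ 37.30230696  58.84881824]
 [ 38.39389061 -59.8193493 ]]
[[ 37.70907279  59.17049461]
 [ 37.82835385 -59.40014126]]
the job is handed in; nothing more can be done
```

Both discs are in their own recesses, and I handed the job in at about 17.5 s of the 45 s. I don't have a verdict, since handing in reports none.

- **How I did it:** I pushed each disc diagonally across the plate, cradled between two part-open fingers, until it dropped in. The wide disc went first, then the narrow one. Nothing was gripped or lifted.
- **Final position:** Measured from the top and scene cameras, the wide disc is about 1 mm from its recess centre and the narrow disc about 0.5 mm. The limit is 5 mm.
- **Flatness and depth:** Both discs look flat in the pictures, with their tops almost level with the plate. I judged this by eye; tilt and depth were not measured separately.
- **Other objects:** The paste pot, setup block and eraser show in the same places in the top picture as at the start. The arm is well clear of everything.
- **Disagreements:** The calibrated cameras differed by 1–2 mm on the plate's position, and I used a value between them. One early wrist-camera reading was several mm off because the arm was still settling, so I retook it before pushing. No check failed at the end.

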